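# Trace the outline of a cam plate with the tracing stylus

## Task

Run the tracing stylus along the edge of the egg-shaped cam plate: set its foot against the edge beside the single pin, slide it down that side, around the narrow nose and back up the other side to the pair of pins, with the foot kept down at bench level and touching the edge all the way. Then leave the stylus standing upright there, beside the pair of pins.

Things in the scene. Friction and masses are not known exactly. Their poses are not given: they have to be found in the camera images.
- stylus_mid (a point): Centre (half-way up) of the loose steel tracing stylus that stands upright on the bench: 84 mm tall, 0.24 to 0.39 kg. Round foot 32 mm in diameter, 14 mm high, at the bottom (underside 42 mm below this point) follows the edge; above a narrow waist is a round grip 26 mm in diameter, 25 to 84 mm above the underside. z points up. Not the lower black eye loupe, 46 mm tall.
- cam: Egg-shaped aluminium cam plate, 12 mm thick, not the round or square one; on a fixed spring mount that yields level, either way, up to 6 mm at 0.5 N per mm. Origin on its underside at the centre of the big round end (radius 55 mm); z up. Nose: radius 25 mm, centred at x = -60 mm, y = 0. Straight flanks join the two tangentially, from (-27.5, 47.6) to (-72.5, 21.7) mm and likewise at negative y.
- cam_start (a point): Point on the cam plate's edge beside the single pin, where the trace begins: at (0, 55) mm in the plate's frame, 6 mm above the bench. The pin, 8 mm wide and 5 mm tall, is at (0, 45) mm.
- cam_finish (a point): Point on the cam plate's edge beside the pair of pins, where the trace finishes: at (0, -55) mm in the plate's frame, 6 mm above the bench. The pins, of the same size, are at (-9, -44) and (9, -44) mm.
Not all that is in view belongs to the job. Leave any blue look-alike of the part that bears cam alone.

How it is judged:
On the way, in this order (a step that is already met when the one before it is completed fails the run):
1. touching the edge beside the single pin (x of stylus_mid in the frame of cam between -0.016 and 0.016 m and y of stylus_mid in the frame of cam above 0.055 m and z of stylus_mid in the frame of cam below 0.05 m and contact force between stylus and cam above 0.2 N), for 0.04 s.
2. still touching, on the big round end (x of stylus_mid in the frame of cam between -0.04 and -0.02 m and y of stylus_mid in the frame of cam above 0 m and z of stylus_mid in the frame of cam below 0.05 m and contact force between stylus and cam above 0.2 N), for 0.04 s.
3. still touching, on the first straight flank (x of stylus_mid in the frame of cam between -0.068 and -0.046 m and y of stylus_mid in the frame of cam above 0 m and z of stylus_mid in the frame of cam below 0.05 m and contact force between stylus and cam above 0.2 N), for 0.04 s.
4. still touching, first shoulder of the nose (x of stylus_mid in the frame of cam below -0.07 m and y of stylus_mid in the frame of cam between 0.012 and 0.032 m and z of stylus_mid in the frame of cam below 0.05 m and contact force between stylus and cam above 0.2 N), for 0.04 s.
5. still touching, at the tip of the nose (x of stylus_mid in the frame of cam below -0.07 m and y of stylus_mid in the frame of cam between -0.01 and 0.01 m and z of stylus_mid in the frame of cam below 0.05 m and contact force between stylus and cam above 0.2 N), for 0.04 s.
6. still touching, second shoulder of the nose (x of stylus_mid in the frame of cam below -0.07 m and y of stylus_mid in the frame of cam between -0.032 and -0.012 m and z of stylus_mid in the frame of cam below 0.05 m and contact force between stylus and cam above 0.2 N), for 0.04 s.
7. still touching, on the second straight flank (x of stylus_mid in the frame of cam between -0.068 and -0.046 m and y of stylus_mid in the frame of cam below 0 m and z of stylus_mid in the frame of cam below 0.05 m and contact force between stylus and cam above 0.2 N), for 0.04 s.
8. still touching, on the big round end again (x of stylus_mid in the frame of cam between -0.04 and -0.02 m and y of stylus_mid in the frame of cam below 0 m and z of stylus_mid in the frame of cam below 0.05 m and contact force between stylus and cam above 0.2 N), for 0.04 s.
9. still touching, beside the pair of pins (x of stylus_mid in the frame of cam between -0.016 and 0.016 m and y of stylus_mid in the frame of cam below -0.055 m and z of stylus_mid in the frame of cam below 0.05 m and contact force between stylus and cam above 0.2 N), for 0.04 s.
At the end, for the whole second after the job is handed in: The stylus stands upright (within 10 degrees), at rest on the bench, beside the pair of pins: its centre within 25 mm along the plate of the pair's middle and no more than about 29 mm out from touching the edge (x of stylus_mid in the frame of cam between -0.025 and 0.025 m and y of stylus_mid in the frame of cam between -0.1 and -0.055 m and z of stylus_mid in the frame of cam between 0.036 and 0.047 m and angle between stylus_mid's own z axis and vertical below 0.17 rad and linear speed of stylus below 0.02 m/s).
It also fails if it takes over 67 s, if anything falls off the work surface, if the arm or the gripper's body presses on something with over 40 N, if the wrist force passes 120 N, or if a joint passes its speed limit or range.

## Robot

A 7-joint arm with a two-finger parallel gripper is mounted at the origin on the work surface. World frame = base frame: x ahead of the robot, y to its left, z up, the work surface at z = 0. Lengths are in m, angles in rad, forces in N, time in s.
With the tool pointing down it reaches from about 0.4 to 0.9 m from the base axis. Payload 5.5 kg.
Tool frame: the origin (TCP) lies midway between the tips of the shut fingers; the grasp point (between the pads) lies 19 mm behind it (manip.grasp_offset is the distance from the TCP to the grasp point, in m); z points along the fingers, y is the direction in which the jaws open and shut (so a half turn about z gives the same grasp; the last joint's range is limited). The gripper opens to 92 mm and grips with 3 to 60 N. Pads are 19 mm wide; open, the fingers measure 130 mm over their backs; the gripper's body (75 mm by 190 mm) begins 47 mm behind the grasp point.
Start: joints at [-0.964, 0.501, -0.427, 1.55, 0.221, 1.138, -0.21], TCP at [0.219, 0.612, 0.227] pointing down, gripper open.
Joint ranges: [-2.88, 2.88], [-0.31, 2.03], [-1.54, 1.56], [0.2, 2.42], [-1.41, 4.55], [0.19, 2.02], [-2.57, 2.57]. Speed limits (rad/s): [2.57, 2.57, 3.14, 3.14, 3.14, 3.14, 3.14].

## Interface

Orientations are given as a 3x3 rotation matrix whose columns are the frame's x, y, z axes.
In Python, from bench import readout, vision, hand_in, manip gives the robot as it stands.
- The arm moves only by the tool play_rows, never from a script. Its argument "increments" is text: rows parted by semicolons, each of 7 numbers parted by spaces: the turn, a rotation vector about the tool's x, y, z in degrees, then the shift along the tool's x, y, z in m, then the opening, from 0 (shut) to 1 (fully open). In form: wx wy wz dx dy dz claw; .... A call has 1 to 12 rows; each row shifts and turns the commanded pose from where the row before left it, along the tool's axes as they then stand; what a row does not reach is not made up. A row lasts 1/8 s, in which the tool goes at most 62.5 mm and 10.7 degrees, less where a joint would pass 70% of its speed; a pose out of reach is approached as far as the arm can. A call with a gripper value outside its range is refused whole. The fingers move at their own pace and stop on an object; "force" is the grip in N (left out, the last holds). Time passes only in rows, so rows that do not move let the fingers close. It gives the time, the measured TCP pose, the force and the opening at its end, in the units of the state.
- readout.get_obs(): the state, without advancing time (a new reading comes with each control period).
- vision.snapshot(name): name is "side" or "top" or "wrist"; returns (picture, depth): 384x512x3 uint8, red, green, blue; 384x512 float32, m along the optical axis (not along the pixel's ray), 0 where there is no reading.
- vision.get_calibration(name): a dict with "mtx" (3x3 intrinsics, pixels), "k1" (the pictures are not rectified: a ray, as slopes to the right and down, at radius r is drawn at 1 + k1 r^2 times it, then the intrinsics apply), "origin" and "orientation" of the camera in the world. Camera axes: x right, y down, z forward; pixel columns grow to the right and rows downward; lengths in m; the calibration is good to about 2 mm. A picture is of the moment at which its call begins: read the wrist's pose just before it. get_calibration takes no time and is no camera call; for the wrist camera it gives the pose at the moment of the call.
- hand_in(): hands the job in, once; it reports no verdict.
The state is a dict: "time_s": time; "q": joint angles; "joint_vel": joint speeds; "tau": joint torques, N m; "tcp_pos": TCP position; "ee_rot": TCP orientation; "wrist_force": force on the tool from outside, world axes, zero at the start; "ft_torque": the same for the moment, N m; "width": opening from 0.0 (shut) to 1.0 (fully open).
Only numpy, scipy, OpenCV 4.12 (cv2) and the standard library are available. Lean on these libraries where they do the work, as an engineer would, in place of code of your own. Each camera call takes 0.05 s, during which the arm holds its last target. There are 200 camera calls.

## Working session

There is one attempt and no reset: what is moved stays moved. The work goes in short steps, Python scripts to look and compute and a tool call to move; the robot and the scene stay as the last step left them, time stands still between calls to the robot, and variables do not carry over. Pictures are saved under pics/ and viewed, about 8 in all and at most 12, crops included, and the job is handed in when it is done.

Besides the shell and the picture viewer there is one more tool, called after ">>>" as name(argument=value, ...) on one line, values as JSON. play_rows: Moves the arm, as the interface text tells. Its arguments: {"type":"object","properties":{"increments":{"type":"string"},"force":{"type":"number"}},"required":["increments"]}

```bash
mkdir -p pics; ls
cat > h.py <<'E'
import numpy as np, cv2
from bench import readout, vision, hand_in, manip
def snap(name,fn):
    c=vision.get_calibration(name); p,d=vision.snapshot(name)
    cv2.imwrite('pics/'+fn+'.png',p[:,:,::-1]); np.savez('pics/'+fn+'.npz',d=d,p=p,mtx=c['mtx'],k1=c['k1'],o=c['origin'],R=c['orientation'])
def ray(z,u,v):
    m=z['mtx']; k=float(z['k1']); return cv2.undistortPoints(np.array([[[u,v]]],float),m,np.array([k,0,0,0.]))[0,0]
def pt(fn,u,v,h=None):
    z=np.load('pics/'+fn+'.npz'); x,y=ray(z,u,v); r=np.array(z['R'])@[x,y,1]; o=np.array(z['o'])
    if h is None: return o+r*z['d'][int(round(v)),int(round(u))]
    return o+r*(h-o[2])/r[2]
E
python3 - <<'E'
from h import *
o=readout.get_obs(); print({k:np.round(v,3) for k,v in o.items()})
for n in ('top','side'): snap(n,n+'0'); c=vision.get_calibration(n); print(n,np.round(c['origin'],3),np.round(c['mtx'],1).tolist(),c['k1'])
a=cv2.imread('pics/top0.png'); cv2.imwrite('pics/top0b.png',cv2.resize(a,(800,600),interpolation=cv2.INTER_CUBIC))
E
```

```text
pics
{'time_s': np.float64(0.0), 'q': array([-0.964,  0.502, -0.427,  1.551,  0.221,  1.138, -0.21 ]), 'joint_vel': array([ 0.   , -0.001,  0.   , -0.001,  0.002, -0.001,  0.002]), 'tau': array([ 1.0000e-03, -5.6660e+01, -5.8160e+00, -2.7912e+01, -6.9000e-02,
        3.1000e-02,  0.0000e+00]), 'tcp_pos': array([0.219, 0.611, 0.226]), 'ee_rot': array([[-0.941,  0.337, -0.001],
       [ 0.337,  0.941, -0.002],
       [ 0.   , -0.002, -1.   ]]), 'wrist_force': array([-0.304,  0.504, -0.12 ]), 'ft_torque': array([-0.008, -0.03 ,  0.027]), 'width': np.float64(1.001)}
top [0.364 0.007 0.764] [[352.3, 0.0, 261.6], [0.0, 352.3, 198.8], [0.0, 0.0, 1.0]] -0.0011508423524062461
side [ 0.187 -0.626  0.793] [[431.4, 0.0, 254.1], [0.0, 431.4, 201.7], [0.0, 0.0, 1.0]] 0.005819729794789796
```

View pics/top0b.png

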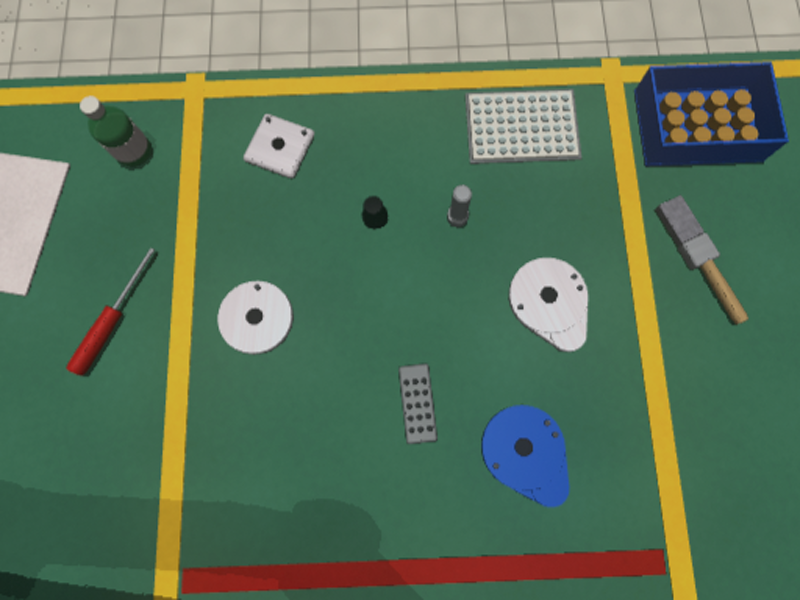

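View pics/side0.png

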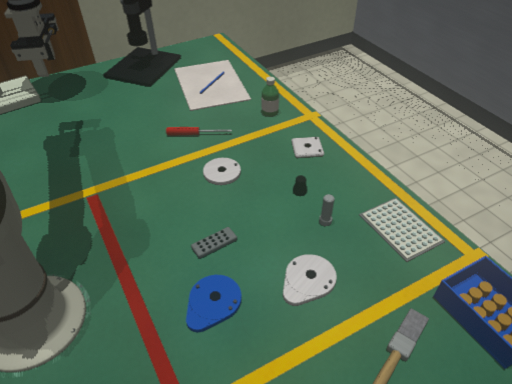

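The top view (800x600 scale) shows the white cam at about (549,300), with its nose towards (572,345), the single pin at (520,307) and the pair at (574,277)/(580,288). The stylus is at about (459,207). The blue cam below it and the black loupe at (374,212) are not part of the job. Next I'll measure the cam and stylus positions.

```bash
cat >> h.py <<'E'
def egg(n=400):
    # signed distance helper: distance to egg outline from points P (N,2)
    pass
def eggdist(P):
    x=P[:,0]; y=np.abs(P[:,1]); A=np.array([-.0275,.0476]); B=np.array([-.0725,.0217]); t=(B-A)/np.linalg.norm(B-A); n=np.array([-.5,.866])
    s=(P*0+np.c_[x,y]-A)@t; L=np.linalg.norm(B-A)
    return np.where(s<0,np.hypot(x,y)-.055,np.where(s>L,np.hypot(x+.06,y)-.025,(np.c_[x,y]-A)@n))
def fitegg(W,x0):
    from scipy.optimize import least_squares
    def f(p):
        c,s=np.cos(p[2]),np.sin(p[2]); Q=(W-p[:2])@np.array([[c,-s],[s,c]]); return eggdist(Q)
    r=least_squares(f,x0,loss='soft_l1',f_scale=.001); return r.x,np.sqrt(np.mean(r.fun**2))
E
python3 - <<'E'
from h import *
s=512/800
for h,l,u,v in [(.012,'ctr',549,295),(.017,'pin1',520,307),(.017,'p2',574,277),(.017,'p3',580,288),(.084,'stytop',461,191),(0.007,'foot',457,219)]:
    print(l,np.round(pt('top0',u*s,v*s,h),4),np.round(pt('top0',u*s,v*s),4))
z=np.load('pics/top0.npz'); p=z['p'].astype(int)
m=((p.min(2)>130)).astype(np.uint8); 
roi=np.zeros_like(m); roi[155:232,315:385]=1; m=m*roi
cs,_=cv2.findContours(m,cv2.RETR_EXTERNAL,cv2.CHAIN_APPROX_NONE); c=max(cs,key=cv2.contourArea)[:,0]; print(len(c),cv2.contourArea(c))
W=np.array([pt('top0',a,b,.012)[:2] for a,b in c]); 
q=[pt('top0',549*s,295*s,.012)[0],pt('top0',549*s,295*s,.012)[1]]
for th in np.radians([0,20,40,60,80]):
    print(fitegg(W,[*q,th]))
# stylus points from depth
d=z['d']; P=[]
for v in range(112,148):
    for u in range(280,306):
        w=pt('top0',u,v); 
        if w[2]>.02 : P.append(w)
P=np.array(P); t=P[P[:,2]>.078]; print(len(P),t.mean(0),t.min(0),t.max(0))
a=cv2.imread('pics/top0.png')[90:240,260:400]; b=cv2.imread('pics/side0.png')[180:310,265:385]
cv2.imwrite('pics/crop.png',cv2.resize(a,None,fx=4,fy=4,interpolation=cv2.INTER_CUBIC))
E
```

```text
ctr [ 0.5556 -0.194   0.012 ] [ 0.5558 -0.1943  0.0111]
pin1 [ 0.5387 -0.1507  0.017 ] [ 0.5385 -0.1505  0.0178]
p2 [ 0.5791 -0.2305  0.017 ] [ 0.5787 -0.2299  0.0186]
p3 [ 0.5628 -0.2371  0.017 ] [ 0.5629 -0.2373  0.0166]
stytop [ 0.6852 -0.0713  0.084 ] [ 0.6853 -0.0713  0.0837]
foot [ 0.6773 -0.0716  0.007 ] [ 0.6733 -0.0706  0.0166]
154 2172.0
(array([ 0.55690775, -0.19286979,  0.37044972]), np.float64(0.0010366251502305825))
(array([ 0.55690775, -0.19286979,  0.37044973]), np.float64(0.0010366251577067344))
(array([ 0.55690775, -0.19286979,  0.37044973]), np.float64(0.0010366251542609497))
(array([ 0.55690775, -0.19286979,  0.37044971]), np.float64(0.0010366251481523344))
(array([ 0.55690775, -0.19286979,  0.37044973]), np.float64(0.001036625156298528))
235 [ 0.67173934 -0.06943564  0.10654578] [ 0.36440572 -0.08400238  0.07893216] [0.69618564 0.00717504 0.76387633]
```

View pics/crop.png

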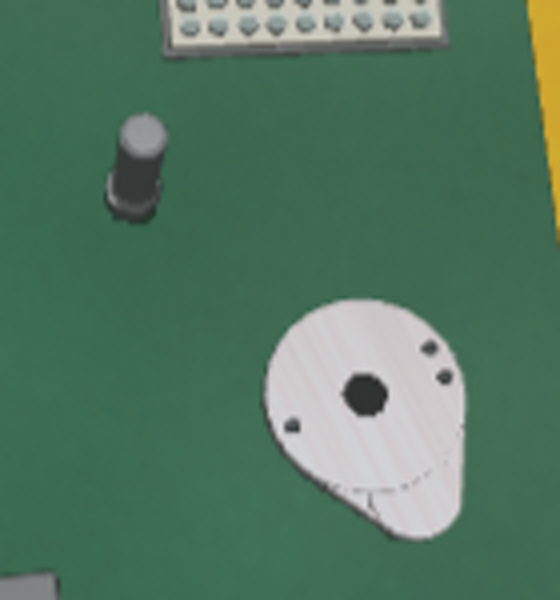

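The fit puts the cam at about (0.557, -0.193) with yaw 0.37 rad, and the pins agree with it. The stylus is at about (0.684, -0.071). I'll move above the stylus now.

>>> play_rows(increments="0 0 0 -.028 -.02 0 .65;0 0 0 -.028 -.02 0 .65;0 0 0 -.028 -.02 0 .65;0 0 0 -.028 -.02 0 .65;0 0 0 -.028 -.02 0 .65;0 0 0 -.028 -.02 0 .65;0 0 0 -.028 -.02 0 .65;0 0 0 -.028 -.02 0 .65;0 0 0 -.028 -.02 0 .65;0 0 0 -.028 -.02 0 .65;0 0 0 -.028 -.02 0 .65;0 0 0 -.028 -.02 0 .65", force=35)

```text
time_s: 1.6
tcp_pos: [0.4548, 0.2716, 0.2264]
ee_rot: [[-0.942, 0.337, -0.001], [0.337, 0.942, -0.0], [0.0, -0.001, -1.0]]
wrist_force: [0.5, 1.1, -0.0]
width: 0.653
```

>>> play_rows(increments="0 0 0 -.028 -.02 0 .65;0 0 0 -.028 -.02 0 .65;0 0 0 -.028 -.02 0 .65;0 0 0 -.028 -.02 0 .65;0 0 0 -.028 -.02 0 .65;0 0 0 -.028 -.02 0 .65;0 0 0 -.028 -.02 0 .65;0 0 0 -.028 -.02 0 .65;0 0 0 -.028 -.02 0 .65;0 0 0 -.028 -.02 0 .65;0 0 0 0 0 0 .65;0 0 0 0 0 0 .65")

```text
time_s: 3.1
tcp_pos: [0.6501, -0.009, 0.2261]
ee_rot: [[-0.942, 0.337, -0.001], [0.337, 0.942, 0.001], [0.002, 0.0, -1.0]]
wrist_force: [-0.1, 0.0, 0.3]
width: 0.65
```

Run:
```python
from h import *
snap('wrist','w1'); z=np.load('pics/w1.npz'); print(np.round(z['o'],4), np.round(z['R'],3).tolist())
a=cv2.imread('pics/w1.png'); cv2.imwrite('pics/w1b.png',cv2.resize(a,(800,600),interpolation=cv2.INTER_CUBIC))
# fit cylinder top and outline of stylus from depth
d=z['d']; P=[];uv=[]
for v in range(0,384,1):
    for u in range(0,512,1):
        if d[v,u]>0.05:
            w=pt('w1',u,v)
            if abs(w[0]-.684)<.05 and abs(w[1]+.071)<.05 and .078<w[2]<.09: P.append(w);uv.append((u,v))
P=np.array(P); print(len(P), P.mean(0) if len(P) else 0, np.ptp(P,0) if len(P) else 0)
```

```text
[0.5745 0.0183 0.3846] [[0.337, 0.898, 0.282], [0.942, -0.322, -0.1], [0.001, 0.299, -0.954]]
429 [ 0.68383942 -0.07020288  0.08376569] [0.02555822 0.02469898 0.00888197]
```

View pics/w1b.png

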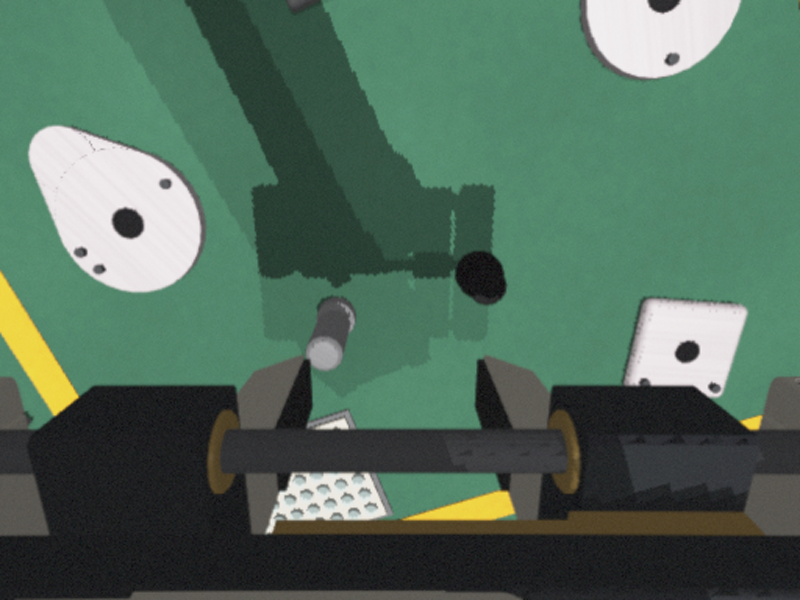

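The wrist view shows the stylus at (325,350), the loupe at (480,277) and the whole egg cam at (125,215). Depth puts the stylus at (0.6839, -0.0702). I'll fit the cam from this view too, then descend.

```bash
cat >> h.py <<'E'
def camfit(fn,x0=(.557,-.193,.37),dz=.012):
    z=np.load('pics/'+fn+'.npz'); p=z['p'].astype(int); m=((p.min(2)>140)).astype(np.uint8)
    cs,_=cv2.findContours(m,cv2.RETR_EXTERNAL,cv2.CHAIN_APPROX_NONE)
    W=np.array([pt(fn,a,b,dz)[:2] for c in cs if len(c)>60 for a,b in c[:,0]])
    c,s=np.cos(x0[2]),np.sin(x0[2]); k=np.abs(eggdist((W-x0[:2])@np.array([[c,-s],[s,c]])))<.01
    return fitegg(W[k],x0),k.sum()
E
python3 - <<'E'
from h import *
print(camfit('w1'),camfit('top0'))
s=.64
for u,v in [(128,223),(165,184),(80,252),(99,269)]: print(np.round(pt('w1',u*s,v*s,.017 if u!=128 else .012),4))
E
```

```text
((array([ 0.55822642, -0.19235213,  0.3726118 ]), np.float64(0.00036265829355261697)), np.int64(306)) ((array([ 0.55698544, -0.19284586,  0.37253284]), np.float64(0.0012208365875126912)), np.int64(155))
[ 0.5587 -0.1922  0.012 ]
[ 0.5425 -0.1494  0.017 ]
[ 0.5664 -0.235   0.017 ]
[ 0.5831 -0.2282  0.017 ]
```

>>> play_rows(increments="0 0 0 -.0175 -.0154 0 .65;0 0 0 -.0175 -.0154 0 .65;0 0 0 -.0175 -.0154 0 .65;0 0 0 0 0 .03 .65;0 0 0 0 0 .03 .65;0 0 0 0 0 .03 .65;0 0 0 0 0 .02 .65;0 0 0 0 0 0 .65")

```text
time_s: 4.15
tcp_pos: [0.6834, -0.072, 0.1146]
ee_rot: [[-0.941, 0.338, -0.004], [0.338, 0.941, 0.0], [0.003, -0.001, -1.0]]
wrist_force: [0.1, 0.4, 0.3]
width: 0.649
```

>>> play_rows(increments="0 0 0 0 .0018 .025 .65;0 0 0 0 0 .025 .65;0 0 0 0 0 .0235 .65;0 0 0 0 0 0 .65;0 0 0 0 0 0 0.1;0 0 0 0 0 0 0.1;0 0 0 0 0 0 0.1;0 0 0 0 0 0 0.1;0 0 0 0 0 0 0.1;0 0 0 0 0 0 0.1", force=35)

```text
time_s: 5.4
tcp_pos: [0.6856, -0.0697, 0.0438]
ee_rot: [[-0.941, 0.337, 0.001], [0.337, 0.941, -0.0], [-0.001, -0.0, -1.0]]
wrist_force: [-1.3, -1.5, 5.0]
width: 0.273
```

>>> play_rows(increments="0 0 0 0 0 0 0.1;0 0 0 0 0 -.002 0.1;0 0 0 0 0 0 0.1;0 0 0 0 0 0 0.1")

```text
time_s: 5.9
tcp_pos: [0.6844, -0.069, 0.0442]
ee_rot: [[-0.942, 0.337, -0.002], [0.337, 0.942, 0.0], [0.002, -0.0, -1.0]]
wrist_force: [0.1, 0.0, -3.7]
width: 0.275
```

Run:
```python
from h import *
o=readout.get_obs(); print(np.round(o['tcp_pos'],4),np.round(o['wrist_force'],2))
snap('wrist','w2'); snap('side','s2'); print(camfit('w2'))
a=cv2.imread('pics/s2.png')[130:300,240:440]; b=cv2.imread('pics/w2.png')
cv2.imwrite('pics/c2.png',np.hstack([cv2.resize(a,(400,340)),cv2.resize(b,(400,340))]))
```

```text
[ 0.6844 -0.069   0.0442] [ 0.05  0.01 -3.73]
((array([ 0.55824514, -0.19259758,  0.24030856]), np.float64(0.0022106238726981517)), np.int64(270))
```

View pics/c2.png

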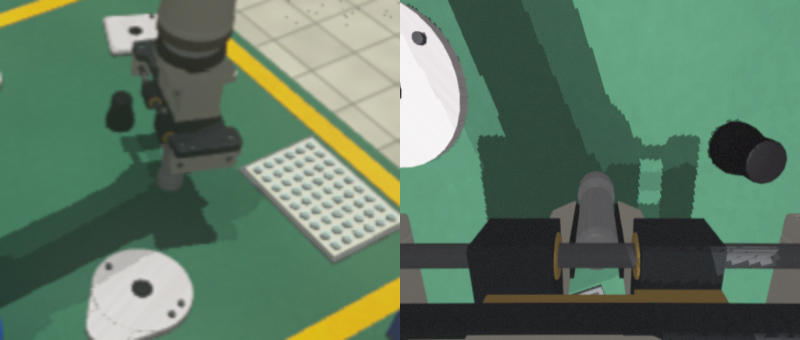

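The stylus is upright in the jaws and lifted just clear: -3.7 N is about 0.38 kg, which is within its mass range. I'll go to the approach point, 15 mm off the start.

>>> play_rows(increments="0 0 0 0 0 -.002 0.1;0 0 0 .0223 -.0157 0 0.1;0 0 0 .0223 -.0157 0 0.1;0 0 0 .0223 -.0157 0 0.1;0 0 0 .0223 -.0157 0 0.1;0 0 0 .0223 -.0157 0 0.1;0 0 0 .0223 -.0157 0 0.1;0 0 0 0 0 0 0.1;0 0 0 0 0 0 0.1;0 0 0 0 0 0 0.1")

```text
time_s: 7.25
tcp_pos: [0.5288, -0.1126, 0.0476]
ee_rot: [[-0.942, 0.336, 0.002], [0.336, 0.942, 0.0], [-0.002, 0.001, -1.0]]
wrist_force: [0.6, -0.4, -3.6]
width: 0.273
```

```bash
cat > st.py <<'E'
from h import *
C=np.array([.5582,-.1925]); th=.3726
def st():
    o=readout.get_obs(); c,s=np.cos(th),np.sin(th); R=np.array([[c,-s],[s,c]])
    P=R.T@(o['tcp_pos'][:2]-C); print('t',round(float(o['time_s']),2),'cam mm',np.round(P*1e3,1),'off mm',np.round((eggdist(P[None])[0]-.016)*1e3,1),'z',np.round(o['tcp_pos'][2]*1e3,1),'Fcam',np.round(R.T@o['wrist_force'][:2],2),'Fz',np.round(o['wrist_force'][2],2),'tool x',np.round(o['ee_rot'][:,0],4),'w',np.round(o['width'],3))
if __name__=='__main__': st()
E
python3 - <<'E'
from st import *
st(); snap('wrist','w3'); print(camfit('w3')); st()
E
```

```text
t 7.25 cam mm [ 1.8 85.1] off mm 14.1 z 47.6 Fcam [ 0.38 -0.61] Fz -3.57 tool x [-0.9417  0.3364 -0.0015] w 0.273
((array([ 0.55457477, -0.19054318,  0.39290328]), np.float64(0.0028448355504552963)), np.int64(316))
t 7.3 cam mm [ 1.5 85.3] off mm 14.3 z 47.4 Fcam [-0.39 -0.03] Fz -4.24 tool x [-0.9418  0.3363 -0.001 ] w 0.278
```

>>> play_rows(increments="0 0 0 -.0018 -.0021 .001 0.1;0 0 0 -.0018 -.0021 0 0.1;0 0 0 -.0018 -.0021 0 0.1;0 0 0 -.0018 -.0021 0 0.1;0 0 0 0 0 0 0.1;0 0 0 0 0 0 0.1;0 0 0 0 0 0 0.1")

```text
time_s: 8.18
tcp_pos: [0.5314, -0.1232, 0.0462]
ee_rot: [[-0.942, 0.337, -0.0], [0.337, 0.942, 0.0], [0.0, 0.0, -1.0]]
wrist_force: [0.4, -0.1, -3.9]
width: 0.273
```

```bash
python3 st.py
```

```text
t 8.18 cam mm [ 0.2 74.4] off mm 3.4 z 46.2 Fcam [ 0.35 -0.23] Fz -3.86 tool x [-9.416e-01  3.369e-01  1.000e-04] w 0.273
```

>>> play_rows(increments="0 0 0 -.0018 -.0021 0 0.1;0 0 0 -.001 -.0011 0 0.1;0 0 0 -.001 -.0011 0 0.1;0 0 0 0 0 0 0.1;0 0 0 0 0 0 0.1")

```text
time_s: 8.8
tcp_pos: [0.5335, -0.1284, 0.0461]
ee_rot: [[-0.942, 0.337, -0.0], [0.337, 0.942, 0.0], [0.0, 0.0, -1.0]]
wrist_force: [0.2, 1.5, -3.0]
width: 0.274
```

Run:
```python
from st import *
st()
for i in range(5): vision.snapshot('top'); st()
```

```text
t 8.8 cam mm [ 0.3 68.7] off mm -2.3 z 46.1 Fcam [0.76 1.28] Fz -3.0 tool x [-9.416e-01  3.369e-01  3.000e-04] w 0.274
t 8.85 cam mm [ 0.3 68.7] off mm -2.3 z 46.2 Fcam [-0.96  0.55] Fz -3.0 tool x [-9.416e-01  3.368e-01  3.000e-04] w 0.278
t 8.9 cam mm [ 0.2 68.6] off mm -2.4 z 46.2 Fcam [-0.52  0.56] Fz -2.82 tool x [-9.415e-01  3.369e-01  3.000e-04] w 0.273
t 8.95 cam mm [ 0.3 68.6] off mm -2.4 z 46.2 Fcam [0.33 1.5 ] Fz -2.05 tool x [-9.415e-01  3.369e-01  2.000e-04] w 0.272
t 9.0 cam mm [ 0.3 68.6] off mm -2.4 z 46.2 Fcam [0.14 0.62] Fz -3.38 tool x [-9.416e-01  3.369e-01  1.000e-04] w 0.275
t 9.05 cam mm [ 0.3 68.6] off mm -2.4 z 46.2 Fcam [0.36 1.72] Fz -3.42 tool x [-9.415e-01  3.369e-01  2.000e-04] w 0.273
```

Contact is made: about 1 N at 2.4 mm of press, which agrees with the spring rate. Next I'll work out the trace increments for a 3 mm press.

```bash
cat > path.py <<'E'
from st import *
import sys
def path(press=.003,step=.005):
    r=.071-press; n=.041-press; a=np.radians
    P=[[r*np.cos(t),r*np.sin(t)] for t in np.linspace(a(90),a(120),50)]+[[-.06+n*np.cos(t),n*np.sin(t)] for t in np.linspace(a(120),a(240),200)]+[[r*np.cos(t),r*np.sin(t)] for t in np.linspace(a(240),a(270),50)]
    P=np.array(P); s=np.r_[0,np.cumsum(np.hypot(*np.diff(P,axis=0).T))]; q=np.arange(0,s[-1]+step/2,step); return np.c_[np.interp(q,s,P[:,0]),np.interp(q,s,P[:,1])]
if __name__=='__main__':
    st(); o=readout.get_obs(); R3=o['ee_rot']; c,s=np.cos(th),np.sin(th); R=np.array([[c,-s],[s,c]])
    P=path(); cur=o['tcp_pos'][:2]; W=P@R.T+C
    k=int(np.argmin(np.hypot(*(W-cur).T))); k0=k; out=[]; print('nearest',k,'of',len(P),'end',np.round(P[min(k+int(sys.argv[1]),len(P)-1)]*1e3,1))
    for w in W[k+1:k+1+int(sys.argv[1])]:
        d=np.round(R3[:2,:2].T@(w-cur),4); out.append('0 0 0 %g %g 0 0.1'%tuple(d)); cur=cur+R3[:2,:2]@d
    print(';'.join(out))
E
python3 path.py 10
```

```text
t 9.05 cam mm [ 0.3 68.6] off mm -2.4 z 46.2 Fcam [0.36 1.72] Fz -3.42 tool x [-9.415e-01  3.369e-01  2.000e-04] w 0.273
nearest 0 of 52 end [-46.5  51.7]
0 0 0 0.0035 -0.004 0 0.1;0 0 0 0.0034 -0.0037 0 0.1;0 0 0 0.0031 -0.0039 0 0.1;0 0 0 0.0028 -0.0042 0 0.1;0 0 0 0.0025 -0.0043 0 0.1;0 0 0 0.0021 -0.0045 0 0.1;0 0 0 0.0019 -0.0046 0 0.1;0 0 0 0.0016 -0.0048 0 0.1;0 0 0 0.0016 -0.0047 0 0.1;0 0 0 0.0017 -0.0047 0 0.1
```

>>> play_rows(increments="0 0 0 0.0035 -0.004 0 0.1;0 0 0 0.0034 -0.0037 0 0.1;0 0 0 0.0031 -0.0039 0 0.1;0 0 0 0.0028 -0.0042 0 0.1;0 0 0 0.0025 -0.0043 0 0.1;0 0 0 0.0021 -0.0045 0 0.1;0 0 0 0.0019 -0.0046 0 0.1;0 0 0 0.0016 -0.0048 0 0.1;0 0 0 0.0016 -0.0047 0 0.1;0 0 0 0.0017 -0.0047 0 0.1;0 0 0 0 0 0 0.1;0 0 0 0 0 0 0.1")

```text
time_s: 10.55
tcp_pos: [0.4961, -0.1614, 0.0462]
ee_rot: [[-0.941, 0.337, -0.0], [0.337, 0.941, 0.0], [0.0, -0.0, -1.0]]
wrist_force: [-1.5, 1.8, -4.1]
width: 0.278
```

```bash
python3 - <<'E'
from st import *
for i in range(4): vision.snapshot('top'); st()
E
python3 path.py 11
```

```text
t 10.6 cam mm [-46.5  51.6] off mm -3.0 z 46.2 Fcam [-0.42  1.87] Fz -3.4 tool x [-9.415e-01  3.370e-01  1.000e-04] w 0.279
t 10.65 cam mm [-46.4  51.7] off mm -3.0 z 46.2 Fcam [-0.18  1.21] Fz -3.74 tool x [-9.416e-01  3.368e-01  2.000e-04] w 0.275
t 10.7 cam mm [-46.4  51.7] off mm -3.0 z 46.2 Fcam [-0.72  0.77] Fz -3.87 tool x [-9.416e-01  3.368e-01  1.000e-04] w 0.276
t 10.75 cam mm [-46.4  51.7] off mm -3.0 z 46.2 Fcam [-0.89  1.3 ] Fz -3.65 tool x [-9.416e-01  3.368e-01  1.000e-04] w 0.27
t 10.75 cam mm [-46.4  51.7] off mm -3.0 z 46.2 Fcam [-0.89  1.3 ] Fz -3.65 tool x [-9.416e-01  3.368e-01  1.000e-04] w 0.27
nearest 10 of 52 end [-91.6  21.1]
0 0 0 0.0017 -0.0048 0 0.1;0 0 0 0.0016 -0.0047 0 0.1;0 0 0 0.0016 -0.0047 0 0.1;0 0 0 0.0016 -0.0048 0 0.1;0 0 0 0.0017 -0.0047 0 0.1;0 0 0 0.0016 -0.0047 0 0.1;0 0 0 0.0016 -0.0048 0 0.1;0 0 0 0.0016 -0.0047 0 0.1;0 0 0 0.001 -0.0049 0 0.1;0 0 0 0.0003 -0.005 0 0.1;0 0 0 -0.0003 -0.005 0 0.1
```

>>> play_rows(increments="0 0 0 0.0017 -0.0048 0 0.1;0 0 0 0.0016 -0.0047 0 0.1;0 0 0 0.0016 -0.0047 0 0.1;0 0 0 0.0016 -0.0048 0 0.1;0 0 0 0.0017 -0.0047 0 0.1;0 0 0 0.0016 -0.0047 0 0.1;0 0 0 0.0016 -0.0048 0 0.1;0 0 0 0.0016 -0.0047 0 0.1;0 0 0 0.001 -0.0049 0 0.1;0 0 0 0.0003 -0.005 0 0.1;0 0 0 -0.0003 -0.005 0 0.1;0 0 0 0 0 0 0.1")

```text
time_s: 12.25
tcp_pos: [0.4649, -0.2072, 0.0462]
ee_rot: [[-0.941, 0.338, -0.0], [0.338, 0.941, -0.0], [0.0, -0.0, -1.0]]
wrist_force: [-2.0, 0.1, -3.0]
width: 0.274
```

```bash
python3 - <<'E'
from st import *
for i in range(4): vision.snapshot('top'); st()
E
python3 path.py 11
```

```text
t 12.3 cam mm [-92.   20.6] off mm -2.9 z 46.2 Fcam [-1.77  0.89] Fz -3.73 tool x [-9.413e-01  3.377e-01  1.000e-04] w 0.272
t 12.35 cam mm [-91.9  20.8] off mm -2.9 z 46.2 Fcam [-0.23  0.92] Fz -3.38 tool x [-9.414e-01  3.374e-01  1.000e-04] w 0.276
t 12.4 cam mm [-91.7  20.9] off mm -3.0 z 46.2 Fcam [-1.08  0.32] Fz -3.67 tool x [-9.415e-01  3.371e-01  1.000e-04] w 0.272
t 12.45 cam mm [-91.7  21. ] off mm -3.0 z 46.2 Fcam [-0.25  1.62] Fz -3.17 tool x [-0.9415  0.337   0.    ] w 0.274
t 12.45 cam mm [-91.7  21. ] off mm -3.0 z 46.2 Fcam [-0.25  1.62] Fz -3.17 tool x [-0.9415  0.337   0.    ] w 0.274
nearest 21 of 52 end [-84.8 -28.8]
0 0 0 -0.0009 -0.0048 0 0.1;0 0 0 -0.0016 -0.0047 0 0.1;0 0 0 -0.0022 -0.0045 0 0.1;0 0 0 -0.0028 -0.0041 0 0.1;0 0 0 -0.0033 -0.0038 0 0.1;0 0 0 -0.0038 -0.0033 0 0.1;0 0 0 -0.0041 -0.0027 0 0.1;0 0 0 -0.0045 -0.0022 0 0.1;0 0 0 -0.0047 -0.0016 0 0.1;0 0 0 -0.0049 -0.001 0 0.1;0 0 0 -0.005 -0.0003 0 0.1
```

>>> play_rows(increments="0 0 0 -0.0009 -0.0048 0 0.1;0 0 0 -0.0016 -0.0047 0 0.1;0 0 0 -0.0022 -0.0045 0 0.1;0 0 0 -0.0028 -0.0041 0 0.1;0 0 0 -0.0033 -0.0038 0 0.1;0 0 0 -0.0038 -0.0033 0 0.1;0 0 0 -0.0041 -0.0027 0 0.1;0 0 0 -0.0045 -0.0022 0 0.1;0 0 0 -0.0047 -0.0016 0 0.1;0 0 0 -0.0049 -0.001 0 0.1;0 0 0 -0.005 -0.0003 0 0.1;0 0 0 0 0 0 0.1")

```text
time_s: 13.95
tcp_pos: [0.4904, -0.2504, 0.0463]
ee_rot: [[-0.942, 0.337, 0.001], [0.337, 0.942, -0.0], [-0.001, -0.0, -1.0]]
wrist_force: [-1.4, -1.4, -3.5]
width: 0.275
```

```bash
python3 - <<'E'
from st import *
for i in range(4): vision.snapshot('top'); st()
E
python3 path.py 11
```

```text
t 14.0 cam mm [-84.5 -29. ] off mm -3.0 z 46.3 Fcam [-1.79 -0.33] Fz -3.22 tool x [-9.415e-01  3.369e-01 -5.000e-04] w 0.274
t 14.05 cam mm [-84.7 -28.9] off mm -3.0 z 46.2 Fcam [ 0.12 -0.48] Fz -3.42 tool x [-9.415e-01  3.370e-01 -3.000e-04] w 0.274
t 14.1 cam mm [-84.8 -28.8] off mm -3.0 z 46.3 Fcam [-0.97 -0.83] Fz -3.64 tool x [-9.415e-01  3.370e-01 -3.000e-04] w 0.276
t 14.15 cam mm [-84.8 -28.7] off mm -3.0 z 46.3 Fcam [-0.39 -0.41] Fz -3.94 tool x [-9.415e-01  3.370e-01 -3.000e-04] w 0.276
t 14.15 cam mm [-84.8 -28.7] off mm -3.0 z 46.3 Fcam [-0.39 -0.41] Fz -3.94 tool x [-9.415e-01  3.370e-01 -3.000e-04] w 0.276
nearest 32 of 52 end [-37.6 -56.8]
0 0 0 -0.005 0.0003 0 0.1;0 0 0 -0.0049 0.0009 0 0.1;0 0 0 -0.0049 0.001 0 0.1;0 0 0 -0.0049 0.0009 0 0.1;0 0 0 -0.0049 0.001 0 0.1;0 0 0 -0.0049 0.0009 0 0.1;0 0 0 -0.0049 0.001 0 0.1;0 0 0 -0.0049 0.001 0 0.1;0 0 0 -0.005 0.0009 0 0.1;0 0 0 -0.0049 0.001 0 0.1;0 0 0 -0.0049 0.0009 0 0.1
```

Contact is still held. The force on this side is a little lower, so I'll add about 0.7 mm of press in the first row.

>>> play_rows(increments="0 0 0 -0.0049 0.001 0 0.1;0 0 0 -0.0049 0.0009 0 0.1;0 0 0 -0.0049 0.001 0 0.1;0 0 0 -0.0049 0.0009 0 0.1;0 0 0 -0.0049 0.001 0 0.1;0 0 0 -0.0049 0.0009 0 0.1;0 0 0 -0.0049 0.001 0 0.1;0 0 0 -0.0049 0.001 0 0.1;0 0 0 -0.005 0.0009 0 0.1;0 0 0 -0.0049 0.001 0 0.1;0 0 0 -0.0049 0.0009 0 0.1;0 0 0 0 0 0 0.1")

```text
time_s: 15.65
tcp_pos: [0.5446, -0.2585, 0.0462]
ee_rot: [[-0.942, 0.337, 0.001], [0.337, 0.942, -0.0], [-0.001, 0.0, -1.0]]
wrist_force: [-1.0, -1.7, -3.4]
width: 0.277
```

```bash
sed -i 's/press=.003,/press=.0035,/' path.py
python3 - <<'E'
from st import *
for i in range(5): vision.snapshot('top'); st()
E
python3 path.py 12
```

```text
t 15.7 cam mm [-37.  -56.4] off mm -3.6 z 46.2 Fcam [-1.72 -1.11] Fz -3.22 tool x [-9.415e-01  3.370e-01 -2.000e-04] w 0.274
t 15.75 cam mm [-37.2 -56.3] off mm -3.6 z 46.2 Fcam [-1.16 -1.26] Fz -3.57 tool x [-9.415e-01  3.370e-01 -1.000e-04] w 0.273
t 15.8 cam mm [-37.2 -56.3] off mm -3.6 z 46.2 Fcam [-0.96 -0.74] Fz -3.71 tool x [-9.415e-01  3.371e-01 -1.000e-04] w 0.273
t 15.85 cam mm [-37.3 -56.3] off mm -3.6 z 46.2 Fcam [-1.41 -0.44] Fz -4.4 tool x [-9.415e-01  3.371e-01 -1.000e-04] w 0.277
t 15.9 cam mm [-37.3 -56.3] off mm -3.6 z 46.3 Fcam [-1.62 -2.25] Fz -3.93 tool x [-9.415e-01  3.371e-01 -1.000e-04] w 0.275
t 15.9 cam mm [-37.3 -56.3] off mm -3.6 z 46.3 Fcam [-1.62 -2.25] Fz -3.93 tool x [-9.415e-01  3.371e-01 -1.000e-04] w 0.275
nearest 43 of 52 end [ -0.  -67.5]
0 0 0 -0.0062 0.0011 0 0.1;0 0 0 -0.0049 0.0013 0 0.1;0 0 0 -0.0047 0.0017 0 0.1;0 0 0 -0.0046 0.002 0 0.1;0 0 0 -0.0044 0.0023 0 0.1;0 0 0 -0.0042 0.0027 0 0.1;0 0 0 -0.0041 0.0029 0 0.1;0 0 0 -0.0024 0.002 0 0.1
```

>>> play_rows(increments="0 0 0 -0.0062 0.0011 0 0.1;0 0 0 -0.0049 0.0013 0 0.1;0 0 0 -0.0047 0.0017 0 0.1;0 0 0 -0.0046 0.002 0 0.1;0 0 0 -0.0044 0.0023 0 0.1;0 0 0 -0.0042 0.0027 0 0.1;0 0 0 -0.0041 0.0029 0 0.1;0 0 0 -0.0024 0.002 0 0.1;0 0 0 0 0 0 0.1;0 0 0 0 0 0 0.1")

```text
time_s: 17.15
tcp_pos: [0.5828, -0.2554, 0.0462]
ee_rot: [[-0.941, 0.337, 0.0], [0.337, 0.941, -0.0], [-0.0, -0.0, -1.0]]
wrist_force: [-0.7, -1.7, -3.7]
width: 0.279
```

Run:
```python
from st import *
for i in range(5): vision.snapshot('top'); st()
snap('wrist','w4'); snap('side','s4'); print(camfit('w4'))
a=cv2.imread('pics/s4.png')[190:360,230:430]; b=cv2.imread('pics/w4.png')
cv2.imwrite('pics/c4.png',np.hstack([cv2.resize(a,(400,340)),cv2.resize(b,(400,340))]))
```

```text
t 17.2 cam mm [ -0.1 -67.6] off mm -3.4 z 46.2 Fcam [ 0.06 -2.05] Fz -3.91 tool x [-9.414e-01  3.372e-01 -1.000e-04] w 0.275
t 17.25 cam mm [ -0.  -67.6] off mm -3.4 z 46.2 Fcam [ 0.42 -0.67] Fz -3.13 tool x [-9.414e-01  3.372e-01 -1.000e-04] w 0.274
t 17.3 cam mm [ -0.1 -67.6] off mm -3.4 z 46.2 Fcam [-0.86 -1.15] Fz -3.52 tool x [-9.414e-01  3.372e-01 -1.000e-04] w 0.277
t 17.35 cam mm [ -0.1 -67.6] off mm -3.4 z 46.3 Fcam [ 0.04 -1.57] Fz -3.46 tool x [-0.9414  0.3373 -0.    ] w 0.275
t 17.4 cam mm [ -0.  -67.6] off mm -3.4 z 46.3 Fcam [-1.21 -1.84] Fz -3.71 tool x [-0.9414  0.3372 -0.    ] w 0.273
((array([ 0.55783041, -0.18908372,  0.42221413]), np.float64(0.002935245829692669)), np.int64(403))
```

View pics/c4.png

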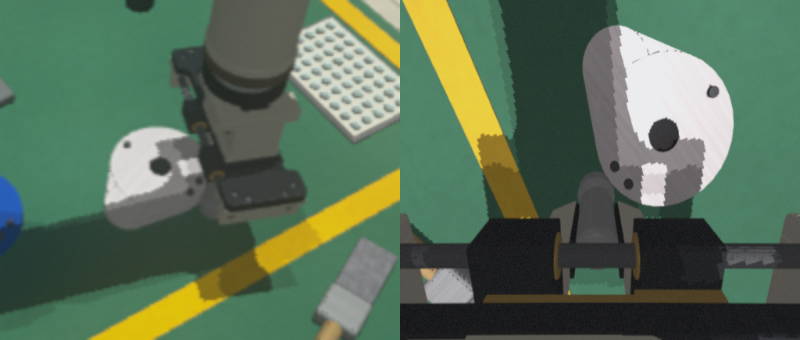

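The wrist and side views show the stylus upright and touching beside the pair of pins (wrist panel: pins at about (615,165)/(628,183), stylus at about (595,205)). The normal force is about 1.5 N. Next I'll back off 8 mm, lower to the bench and release.

>>> play_rows(increments="0 0 0 -.0013 -.0015 0 0.1;0 0 0 -.0013 -.0015 0 0.1;0 0 0 -.0013 -.0015 0 0.1;0 0 0 -.0014 -.0015 0 0.1;0 0 0 0 0 .001 0.1;0 0 0 0 0 .0008 0.1;0 0 0 0 0 0 0.1;0 0 0 0 0 0 0.1")

```text
time_s: 18.5
tcp_pos: [0.5858, -0.2627, 0.0444]
ee_rot: [[-0.942, 0.337, -0.0], [0.337, 0.942, 0.0], [0.0, 0.0, -1.0]]
wrist_force: [-0.2, 0.2, -3.6]
width: 0.278
```

Run:
```python
from st import *
for i in range(3): vision.snapshot('top'); st()
```

```text
t 18.55 cam mm [  0.1 -75.5] off mm 4.5 z 44.4 Fcam [0.42 1.16] Fz -3.08 tool x [-0.9415  0.3369  0.    ] w 0.275
t 18.6 cam mm [  0.2 -75.5] off mm 4.5 z 44.4 Fcam [-0.47 -0.81] Fz -4.24 tool x [-0.9415  0.3369  0.    ] w 0.281
t 18.65 cam mm [  0.1 -75.5] off mm 4.5 z 44.4 Fcam [-0.3   0.68] Fz -3.29 tool x [-0.9415  0.337  -0.    ] w 0.279
```

>>> play_rows(increments="0 0 0 0 0 .0006 0.1;0 0 0 0 0 0 0.1;0 0 0 0 0 0 0.1")

```text
time_s: 19.02
tcp_pos: [0.5859, -0.2628, 0.0439]
ee_rot: [[-0.941, 0.337, 0.0], [0.337, 0.941, -0.0], [-0.0, -0.0, -1.0]]
wrist_force: [0.2, -0.5, -0.8]
width: 0.278
```

Run:
```python
from st import *
for i in range(3): vision.snapshot('top'); st()
```

```text
t 19.07 cam mm [  0.1 -75.6] off mm 4.6 z 43.9 Fcam [-0.58  0.43] Fz -1.96 tool x [-9.415e-01  3.370e-01 -2.000e-04] w 0.276
t 19.12 cam mm [  0.2 -75.6] off mm 4.6 z 43.9 Fcam [ 0.18 -0.22] Fz -2.32 tool x [-9.415e-01  3.371e-01 -2.000e-04] w 0.275
t 19.18 cam mm [  0.1 -75.6] off mm 4.6 z 43.9 Fcam [-0.73  0.02] Fz -1.76 tool x [-9.415e-01  3.371e-01 -2.000e-04] w 0.278
```

The bench now takes part of the weight, so the foot is down. I'll open slowly and rise.

>>> play_rows(increments="0 0 0 0 0 .0003 0.1;0 0 0 0 0 0 0.1;0 0 0 0 0 0 0.32;0 0 0 0 0 0 0.4;0 0 0 0 0 0 0.55;0 0 0 0 0 0 0.65;0 0 0 0 0 0 0.65;0 0 0 0 0 0 .65;0 0 0 0 0 0 .65")

```text
time_s: 20.3
tcp_pos: [0.5858, -0.2628, 0.0435]
ee_rot: [[-0.941, 0.337, -0.0], [0.337, 0.941, 0.0], [0.0, 0.0, -1.0]]
wrist_force: [-0.7, -0.7, -0.2]
width: 0.654
```

>>> play_rows(increments="0 0 0 0 0 -.01 .65;0 0 0 0 0 -.015 .65;0 0 0 0 0 -.02 .65;0 0 0 0 0 -.025 .65;0 0 0 0 0 -.025 .65;0 0 0 0 0 -.025 .65;0 0 0 0 0 -.025 .65;0 0 0 0 0 0 .65;0 0 0 0 0 0 .65")

```text
time_s: 21.42
tcp_pos: [0.5855, -0.2628, 0.1887]
ee_rot: [[-0.941, 0.337, 0.0], [0.337, 0.941, -0.0], [-0.0, -0.0, -1.0]]
wrist_force: [0.3, -0.7, 0.6]
width: 0.65
```

Run:
```python
from st import *
st(); snap('wrist','w5'); print(camfit('w5')); z=np.load('pics/w5.npz'); d=z['d']; P=[]
for v in range(384):
    for u in range(512):
        if d[v,u]>.05:
            w=pt('w5',u,v)
            if abs(w[0]-.586)<.04 and abs(w[1]+.263)<.04 and .08<w[2]<.09: P.append(w)
P=np.array(P); m=P.mean(0); c,s=np.cos(th),np.sin(th); print(len(P),m,np.array([[c,s],[-s,c]])@(m[:2]-C))
a=cv2.imread('pics/w5.png'); cv2.imwrite('pics/w5b.png',a)
```

```text
t 21.43 cam mm [ -0.1 -75.4] off mm 4.4 z 188.7 Fcam [ 0.01 -0.77] Fz 0.64 tool x [-9.415e-01  3.371e-01 -1.000e-04] w 0.65
((array([ 0.55678881, -0.19128378,  0.4243121 ]), np.float64(0.0032337955110409776)), np.int64(265))
602 [ 0.58516683 -0.26273745  0.08385462] [-0.00045265 -0.075235  ]
```

View pics/w5b.png

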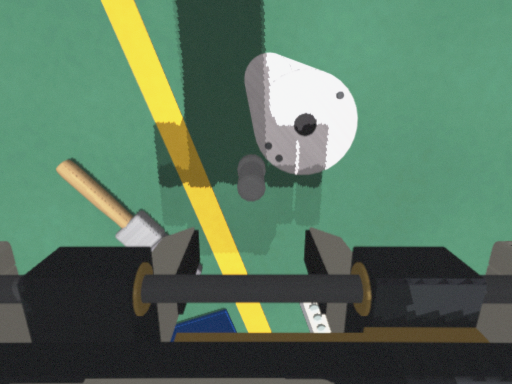

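The stylus stands free and upright at (251,180), beside the pair of pins at (268,146)/(279,158). Its top is at 84 mm. Handing in.

```bash
python3 -c "
from bench import hand_in; print(hand_in())"
```

```text
the job is handed in; nothing more can be done
None
```

I gripped the stylus and ran its foot around the cam edge from the single pin, past the nose, to the pair of pins. I then backed off about 8 mm, set it on the bench, released it and handed the job in. The job took about 21.5 s of the 67 s allowed, and the hand-in gave no verdict.

**During the trace:** at every stop the wrist sensor showed contact, with mean forces between about 0.9 and 1.7 N. I aimed for a press of 3 to 3.6 mm; the foot rode about 2 mm above the bench. I did not read the force between stops; only the positions and end readings cover those stretches.

**Final checks:** the last wrist view put the top of the stylus at 84 mm. It stood free and upright at about (-0.5, -75) mm in the plate's frame, inside the allowed zone.

**Checks that disagreed:** later automatic fits of the cam outline from the wrist camera were off because of the gripper's shadow and occlusion. They differed by up to about 0.13 rad in yaw and up to about 4 mm in position. I ignored them and kept the first clean fit, which the contact forces agreed with.

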